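Lock the printing-press axle with its hairpin clip

ROBOT

A 6-joint arm with a two-finger parallel gripper is mounted at the origin on the work surface. World frame = base frame: x ahead of the robot, y to its left, z up, the work surface at z = 0. Lengths are in m, angles in degrees, forces in N, time in s.
With the tool pointing down it reaches from about 0.4 to 0.825 m from the base axis. Payload 7 kg.
Tool frame: the origin (TCP) lies between the finger pads; the fingertips stand 19 mm ahead of it and the grasp point (between the pads) is the TCP; z points along the fingers, y is the line along which they close (so a half turn about z gives the same grasp; the last joint's range is limited). The gripper opens to 88 mm and grips with 3 to 60 N. Pads are 19 mm wide; open, the fingers measure 130 mm over their backs; the gripper's body (78 mm by 193 mm) begins 47 mm behind the grasp point.
Start: joints at [86.236, 20.546, 0.682, 0, -70.136, -16.507], TCP at [0.234, 0.633, 0.246] pointing down, gripper open.
Joint ranges: [-176.03, 176.03], [-82.01, 121.73], [-58.28, 71.71], [-173.87, 95.51], [-174.79, -0.11], [-173.66, 173.66]. Speed limits (degrees/s): [136.94, 136.94, 172.46, 180, 180, 180].

INTERFACE

Orientations are given as [roll, pitch, yaw] about the fixed x, y, z axes, in that order (R = Rz(yaw) Ry(pitch) Rx(roll)).
In Python, from plant import get_obs, snapshot, close_job, spot_in, spot_point gives the robot as it stands.
- The arm moves only by the tool play_rows, never from a script. Its argument "plan" is a list of rows, each a list of 6 numbers: the shift along the tool's x, y, z in cm, then the turn, a rotation vector about the tool's x, y, z in degrees. A call has 1 to 20 rows; each row shifts and turns the commanded pose from where the row before left it, along the tool's axes as they then stand; what a row does not reach is not made up. A row lasts 1/12 s, in which the tool goes at most 41.7 mm and 7.16 degrees, less where a joint would pass 70% of its speed; a pose out of reach is approached as far as the arm can. A call is refused whole if a number of a shift passes 4.17 or a number of a turn 7.16, either way. A call with a gripper value outside its range is refused whole. "grip" is the finger opening in cm, from 0 to 8.76, set as the call begins (left out, the last holds). The fingers move at their own pace and stop on an object; the grip force is fixed at half the most. Time passes only in rows, so rows that do not move let the fingers close. It gives the time, the measured TCP pose, the force, the opening and the grip force at its end, in the units of the state.
- get_obs(): the state, without advancing time (a new reading comes with each control period).
- snapshot(name): name is "scene" or "side" or "wrist"; returns a dict with "frame" (480x640x3 uint8, red, green, blue), "fx", "fy", "cx", "cy" (pixels), "position" and "attitude" of the camera in the world. Camera axes: x right, y down, z forward; pixel columns grow to the right and rows downward; lengths in m; the calibration is good to about 2 mm. A picture is of the moment at which its call begins. There is no depth.
- close_job(): hands the job in; it is judged then, once.
Trained networks look in the newest picture that a camera, given by its name, has taken for a name from the list of things; names that differ only in an ending like _2 or _b are one class to them, and where a whole thing is asked for, a point or a joint stands for the part that bears it (a point fixed in the world has none). Each returns a list of dicts, best first, with "score" (0 to 1); they miss things now and then, are a little off and sometimes report something else, mostly with a low value. They report only what shows in the picture. A call takes as long as a camera call. They do not tell look-alikes from the thing itself.
- spot_in(camera, thing): "position" ([x, y, z] in m, in world coordinates, good to about 4 mm: the middle of the surface that is visible of it).
- spot_point(camera, thing): "position" ([x, y, z] in m, in world coordinates, good to about 4 mm: a listed point, or the origin of a listed thing).
The state is a dict: "clock": time; "joint_pos": joint angles; "qvel": joint speeds; "tau": joint torques, N m; "tool_pos": TCP position; "orientation": TCP orientation; "force": force on the tool from outside, world axes, zero at the start; "moment": the same for the moment, N m; "opening": finger opening in m; "gripper_force": force on a finger pad.
Only numpy, scipy, OpenCV 4.12 (cv2) and the standard library are available. Lean on these libraries where they do the work, as an engineer would, in place of code of your own. Each camera call takes 0.05 s, during which the arm holds its last target. There are 200 camera calls.

TASK

Push the press roller's axle fully home by its red head, then take the hairpin clip out of its wooden stand and slide it down through the cross hole near the axle's other end until its sprung leg has snapped over the shank and hugs it. Feel for the hole and never force the clip against the axle; leave the other things on the table where they are and let go at the end.

Things in the scene. Friction and masses are not known exactly. Their poses are not given: they have to be found in the camera images.
- press: Small printing press, fixed. Grey bed 200 x 170 x 12 mm; two blue cheeks 12 mm thick, 88 mm high, 56 mm wide near the axle, outer faces at y = +72 and -72 mm; between them a black roller 56 mm in diameter, top 98 mm high. Origin under the bed's centre on the table; z up. The axle runs parallel to its y, 70 mm above the table, in brass bushes 27 mm across that sit in slots.
- axle (a joint): How far the axle is pulled out along the press's +y (m). 0 = home: red head against the brass bush. Head: disc 32 mm in diameter, 10 mm thick, at the +y end; its outer face is at press y = 83 to 95 mm when home, plus this value. It only slides, cannot turn, drags with about 5 N. Starts 28 to 40 mm out, hiding the cross hole in the other bush.
- stand: Fixed wooden block 50 x 48 mm, 64 mm high, on a foot 70 x 66 mm; a slot 30 x 14 mm holds the clip upright, legs down, with 1 mm of play. Origin under its centre, z up, slot along x. The clip's axes lie along the stand's; its straight leg is 5 mm to -x of the centre. Lift the clip by 60 mm to clear the slot.
- clip: Loose hairpin clip, about 45 g: 4 mm steel wire, two legs pointing down (-z), orange grip on top. Origin = clip_hug. The straight leg runs along z through the origin to its round tip 28 mm below. The sprung leg hangs on the +x side: belly 9 mm out at the origin's height, 5 mm out at 8 mm below it, flared to 12 mm out at its tip, 24 mm below. The clip's y is normal to both legs.
- clip_grip (a point): Centre of the orange grip, 41 mm above the clip's origin and 5 mm to its +x; the grip measures 24 mm in x, 20 mm in y, 26 mm in z; in the stand it rests on top of the block. Below it a shoulder round the straight leg ends 10.5 mm above the clip's origin; it lands on the axle's top and stops the clip when it is fully in. Axes as the clip.
- clip_hug (a point): The clip's origin. Hole: vertical, 6.6 mm square, through the 18 mm steel axle, 13 mm from its end. Home: this point at the hole's height to 4 mm above, 5 below (about 1.5 below at the stop), straight leg in the hole, sprung leg round the axle on either side, clip's y along the axle. Passing the axle (from 22 mm above) takes about 10 N, then it snaps. Over 25 N of clip on axle or press fails.
- clip_tip (a point): Lower end of the straight leg, 28 mm below the clip's origin.
- clip_leg (a joint): Spring angle of the sprung leg about the grip (rad): 0 at rest, grows as it is spread; about 0.14 while the axle passes, 0.02 to 0.09 when it hugs.
- ink_jar: Amber ink jar with a white cap, 48 mm in diameter, 75 mm high; origin at the centre of its underside. Leave it alone.
- tape: Roll of blue tape, 96 mm in diameter, 24 mm high, lying flat; origin at the centre of its underside. Leave it alone.
- cup: Red plastic cup, 84 mm in diameter at the rim, 110 mm high; origin at the centre of its underside. Leave it alone.
- hole_nominal (a point): Fixed on the press: nominal middle of the cross hole with the axle home, at press x = 0, y = -91 mm, z = 70 mm. The bushes are locked at an unmeasured setting: the true axle line and hole lie up to 9 mm to either side in x and up to 6 mm in y (z is right), to be felt or seen. The hole is always 180 mm along -y from the head's outer face, 12 mm outside the -y bush.
There are look-alikes about, which are no part of the job. Of the things that look like the clip, the smallest one is meant.

How it is judged (in metres and radians):
On the way:
1. the axle is pushed home, its red head against the cheek (value of joint axle below 0.003 m), for 0.2 s.
At the end, for the whole second after the job is handed in: Axle home within 3 mm; the clip's straight leg in the hole, upright within 0.3 rad, its origin 4 mm above to 5 mm below the hole's middle and within 14 mm of the nominal hole seen from above; its y along the axle within 0.4 rad; sprung leg hugging (0.01 to 0.1 rad); clip at rest and released (value of joint axle below 0.003 m and z of clip_hug in the frame of hole_nominal between -0.005 and 0.004 m and horizontal distance between clip_hug and hole_nominal below 0.014 m and angle between clip's own z axis and vertical below 0.3 rad and angle between the y axis of clip and the y axis of press, either way round below 0.4 rad and value of joint clip_leg between 0.01 and 0.1 rad and linear speed of clip below 0.02 m/s); the robot touches nothing.
It fails at once if the clip is forced against the axle or press with more than 25 N (contact force between clip and press above 25 N).
It fails at once if the ink jar is moved more than 20 mm (distance of ink_jar from where it was at the start of the episode above 0.02 m).
It fails at once if the tape is moved more than 20 mm (distance of tape from where it was at the start of the episode above 0.02 m).
It fails at once if the cup is moved more than 20 mm (distance of cup from where it was at the start of the episode above 0.02 m).
It also fails if it takes over 61 s, if anything falls off the work surface, if the arm or the gripper's body presses on something with over 40 N, if the wrist force passes 120 N, or if a joint passes its speed limit or range.

## Working session

There is one attempt and no reset: what is moved stays moved. The work goes in short steps, Python scripts to look and compute and a tool call to move; the robot and the scene stay as the last step left them, time stands still between calls to the robot, and variables do not carry over. Pictures are saved under pics/ and viewed, at most 10 in all, crops included, and the job is handed in when it is done.

Besides the shell and the picture viewer there is one more tool, called after ">>>" as name(argument=value, ...), one argument or row to a line, values as JSON. play_rows: Moves the arm, as the interface text tells. Its arguments: {"type":"object","properties":{"plan":{"type":"array","items":{"type":"array","items":{"type":"number"}}},"grip":{"type":"number"}},"required":["plan"]}

```bash
mkdir -p pics
cat > h.py <<'E'
import numpy as np, cv2
from plant import *
from scipy.spatial.transform import Rotation as R
def snap(c,f=None):
    s=snapshot(c)
    if f: cv2.imwrite('pics/'+f,s['frame'][:,:,::-1])
    return s
def Rm(a):
    a=np.array(a,float)
    if a.shape==(3,3): return a
    if a.size==4: return R.from_quat(a).as_matrix()
    return R.from_euler('xyz',a,degrees=True).as_matrix()
def proj(s,p):
    q=Rm(s['attitude']).T@(np.array(p)-s['position']); return np.array([s['cx']+s['fx']*q[0]/q[2], s['cy']+s['fy']*q[1]/q[2]])
def ray(s,u,v,z):
    d=Rm(s['attitude'])@np.array([(u-s['cx'])/s['fx'],(v-s['cy'])/s['fy'],1]); p=np.array(s['position']); return p+d*(z-p[2])/d[2]
E
python3 - <<'E'
from h import *
o=get_obs();print(o)
for c in ['scene','side']:
    s=snap(c,c+'1.png');print(c,s['position'],s['attitude'],s['fx'])
    for t in ['press','axle','stand','clip','ink_jar','tape','cup']:
        print(t,[(np.round(d['position'],3).tolist(),round(d['score'],2)) for d in spot_in(c,t)][:4])
    for t in ['press','hole_nominal','stand','clip_grip','clip_hug','clip_tip']:
        print('P',t,[(np.round(d['position'],3).tolist(),round(d['score'],2)) for d in spot_point(c,t)][:4])
a=cv2.imread('pics/scene1.png');b=cv2.imread('pics/side1.png')
E
```

```text
{'clock': 0.0, 'joint_pos': array([ 8.62357821e+01,  2.05896879e+01,  6.34952995e-01, -1.99779951e-02,
       -7.01338895e+01, -1.65072592e+01]), 'qvel': array([-0.14341471, -0.0292913 , -0.08205587,  0.10049363,  0.0039538 ,
        0.04864824]), 'tau': array([-2.83019544e-04, -5.82716095e+01,  2.93039292e+01,  6.99648678e+00,
        6.81288730e-03, -1.68359693e-04]), 'tool_pos': array([0.23372867, 0.63277568, 0.24465177]), 'orientation': array([ 1.79909692e+02, -7.17716867e-03, -2.02782749e+01]), 'force': array([ 0.75259522, -0.58215482, -0.63167954]), 'moment': array([-0.01728103, -0.01685881,  0.01548131]), 'gripper_force': 0.0, 'opening': 0.08758245869706768}
scene [ 1.18433608 -0.27551639  0.50082563] [-121.66843395   -0.24817799   61.98696628] 457.754128813779
press [([0.579, 0.067, 0.011], 0.8), ([0.54, 0.184, 0.079], 0.51)]
axle [([0.54, 0.184, 0.079], 0.73), ([0.579, 0.066, 0.012], 0.54), ([0.628, -0.28, 0.078], 0.25)]
stand [([0.646, -0.28, 0.034], 0.92), ([0.626, -0.278, 0.08], 0.57), ([0.578, 0.066, 0.013], 0.45)]
clip [([0.758, -0.246, 0.021], 0.92), ([0.616, -0.166, 0
[... 849 characters left out ...]
0.022], 0.88), ([0.601, -0.153, 0.022], 0.67), ([0.617, -0.272, 0.083], 0.61)]
ink_jar [([0.464, -0.239, 0.044], 0.64), ([0.552, 0.109, 0.017], 0.28)]
tape [([0.426, 0.346, 0.026], 0.89)]
cup [([0.673, 0.339, 0.068], 0.68), ([0.618, -0.269, 0.08], 0.56)]
P press [([0.55, 0.076, 0.002], 0.79)]
P hole_nominal [([0.56, -0.012, 0.07], 0.66)]
P stand [([0.624, -0.277, 0.004], 0.89)]
P clip_grip [([0.612, -0.174, 0.014], 0.88), ([0.748, -0.228, 0.018], 0.81), ([0.623, -0.274, 0.076], 0.5), ([0.563, -0.01, 0.07], 0.27)]
P clip_hug [([0.573, -0.125, 0.009], 0.67), ([0.614, -0.28, 0.037], 0.62), ([0.67, 0.349, -0.002], 0.27)]
P clip_tip [([0.553, -0.099, 0.002], 0.68), ([0.751, -0.325, 0.002], 0.53)]
```

View pics/scene1.png

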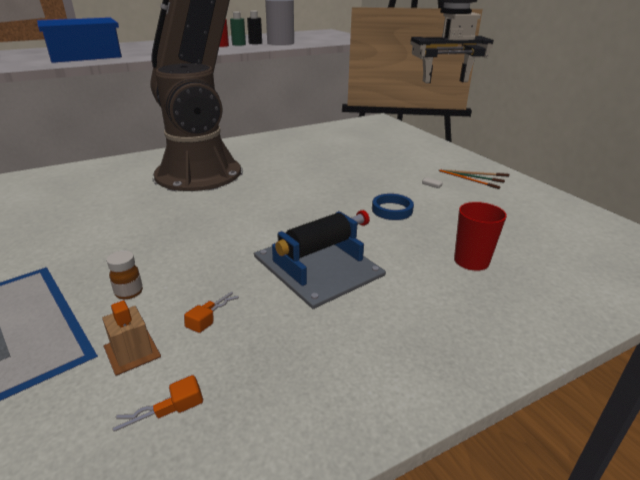

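View pics/side1.png

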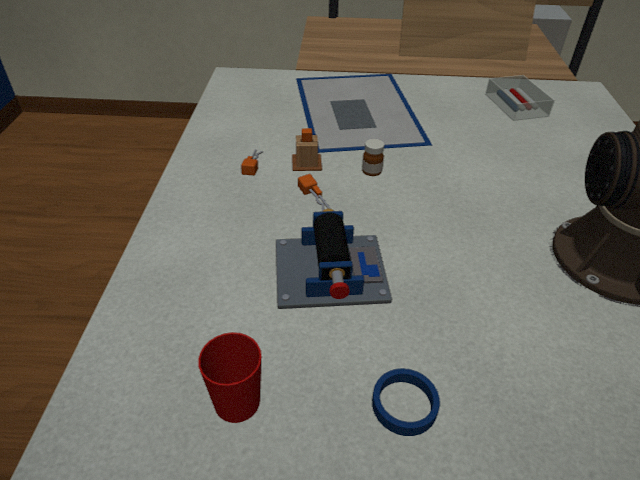

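The scene view shows the clip in its stand at about pixel (122,313), with two larger loose look-alikes at (200,317) and (185,393). The press axle's red head is at (363,217) and its free end at (282,248). The side view agrees, with the stand at (307,148) and the head at (340,290).

>>> play_rows(
  plan=[
    [2.97,1.88,0,0,0,0],
    [2.97,1.88,0,0,0,0],
    [2.97,1.88,0,0,0,0],
    [2.97,1.88,0,0,0,0],
    [2.97,1.88,0,0,0,0],
    [2.97,1.88,0,0,0,0],
    [2.97,1.88,0,0,0,0],
    [2.97,1.88,0,0,0,0],
    [2.97,1.88,0,0,0,0],
    [2.97,1.88,0,0,0,0],
    [2.97,1.88,0,0,0,0],
    [2.97,1.88,0,0,0,0],
    [2.97,1.88,0,0,0,0],
    [2.97,1.88,0,0,0,0],
  ],
  grip=0,
)

```text
clock: 2.57
tool_pos: [0.5336, 0.2407, 0.2459]
orientation: [-180.0, -0.0, -20.3]
force: [0.6, -0.1, 0.3]
opening: 0.002
gripper_force: 0.0
```

>>> play_rows(
  plan=[
    [0,0,0,0,0,6.4],
    [0,0,0,0,0,6.4],
    [0,0,0,0,0,6.4],
    [0,0,0,0,0,6.4],
    [0,0,0,0,0,6.4],
    [0,0,0,0,0,6.4],
    [0,0,0,0,0,6.4],
    [0,0,0,0,0,6.4],
    [0,0,0,0,0,6.4],
    [0,0,0,0,0,6.4],
    [0,0,0,0,0,0],
    [0,0,0,0,0,0],
  ],
)

```text
clock: 3.57
tool_pos: [0.5327, 0.2422, 0.2456]
orientation: [-180.0, 0.0, -84.1]
force: [-0.7, 0.4, -0.0]
opening: 0.0004
gripper_force: 0.0
```

Run:
```python
from h import *
o=get_obs();print(o['clock'],o['tool_pos'],o['orientation'],o['force'],o['joint_pos'])
s=snap('wrist','w1.png');print(s['position'],s['attitude'],s['fx'])
for t in ['axle','press']: print(t,[(np.round(d['position'],3).tolist(),round(d['score'],2)) for d in spot_in('wrist',t)][:3])
```

```text
3.5667 [0.53274119 0.24218207 0.24562743] [-1.79995074e+02  2.18431820e-03 -8.40741837e+01] [-0.66800698  0.35553606 -0.02530864] [ 4.35793473e+01  1.21459163e+01 -1.10053538e+01  1.39203508e-03
 -6.68434955e+01 -3.76540785e+01]
[0.5410172  0.16443912 0.3843329 ] [ 1.63259907e+02 -3.53748273e-02 -1.74070831e+02] 376.5507532011515
axle [([0.533, 0.176, 0.078], 0.9)]
press []
```

View pics/w1.png

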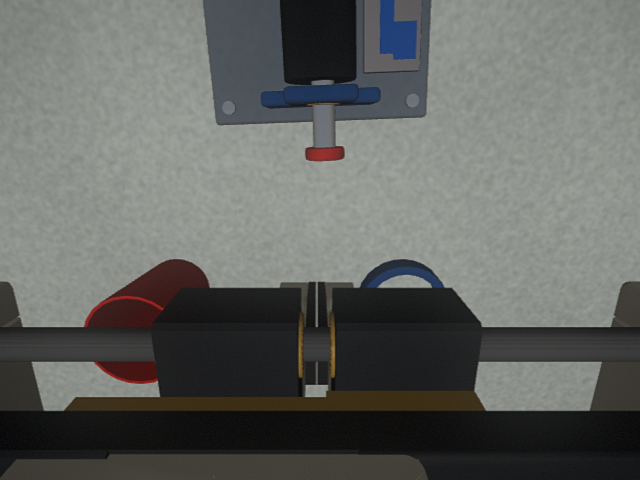

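The wrist view shows the bed's near corners at about (217,124) and (428,116), the head centred at (325,153), and the shaft leaving the cheek at (323,104).

Run:
```python
from h import *
s=snap('wrist')
a=ray(s,217,124,.010);b=ray(s,428,116,.010);print(a,b,np.linalg.norm(a-b))
d=(a-b)[:2];yaw=np.degrees(np.arctan2(d[1],d[0]));print('yaw',yaw)
# left bed edge direction, right edge
c=ray(s,206,0,.012);e=ray(s,433,0,.012)
print([np.degrees(np.arctan2(*( (p-q)[:2]*[-1,1]))) for p,q in((a,c),(b,e))])
for ps in ((325,153),(325,160),(323,108)): print(ray(s,*ps,.070),ray(s,*ps,.079))
```

```text
[0.6346791  0.17385986 0.01      ] [0.43628465 0.14610078 0.01      ] 0.20032705118128466
yaw 7.965037577737191
[np.float64(6.571122451746962), np.float64(8.53253327468594)]
[0.53134029 0.1860287  0.07      ] [0.53161606 0.18541069 0.079     ]
[0.53072594 0.19161557 0.07      ] [0.5310193  0.19083758 0.079     ]
[0.53671253 0.15162707 0.07      ] [0.53683446 0.15199415 0.079     ]
```

>>> play_rows(
  plan=[
    [0,0,0,0,0,-1.8],
    [0,0.8,2.0,0,0,0],
    [0,0,3.0,0,0,0],
    [0,0,3.0,0,0,0],
    [0,0,3.0,0,0,0],
    [0,0,3.0,0,0,0],
    [0,0,2.2,0,0,0],
    [0,0,1.0,0,0,0],
    [1.0,0,0,0,0,0],
    [1.0,0,0,0,0,0],
    [0.7,0,0,0,0,0],
    [0,0,0,0,0,0],
  ],
)

```text
clock: 4.77
tool_pos: [0.5291, 0.2133, 0.0751]
orientation: [-179.9, 0.1, -82.5]
force: [0.1, 0.5, 1.5]
opening: 0.0007
gripper_force: 0.0
```

>>> play_rows(
  plan=[
    [0.5,0,0,0,0,0],
    [0.5,0,0,0,0,0],
    [0.5,0,0,0,0,0],
    [0.3,0,0,0,0,0],
    [0,0,0,0,0,0],
  ],
)

```text
clock: 5.18
tool_pos: [0.5312, 0.1966, 0.0742]
orientation: [-179.9, 0.0, -82.5]
force: [-0.0, 1.2, 1.8]
opening: 0.0005
gripper_force: 0.7
```

>>> play_rows(
  plan=[
    [0.3,0,0,0,0,0],
    [0.3,0,0,0,0,0],
    [0.3,0,0,0,0,0],
    [0.3,0,0,0,0,0],
    [0,0,0,0,0,0],
  ],
)

```text
clock: 5.6
tool_pos: [0.5328, 0.185, 0.074]
orientation: [-179.9, 0.0, -82.5]
force: [-0.8, 3.6, 1.1]
opening: 0.0005
gripper_force: 1.5
```

>>> play_rows(
  plan=[
    [0.15,0,0,0,0,0],
    [0.15,0,0,0,0,0],
    [0.1,0,0,0,0,0],
    [0,0,0,0,0,0],
  ],
)

```text
clock: 5.93
tool_pos: [0.5333, 0.1812, 0.0739]
orientation: [-179.9, 0.0, -82.4]
force: [0.3, 4.4, 3.2]
opening: 0.0003
gripper_force: 2.3
```

>>> play_rows(
  plan=[
    [0.15,0,0,0,0,0],
    [0.1,0,0,0,0,0],
    [0,0,0,0,0,0],
  ],
)

```text
clock: 6.18
tool_pos: [0.5337, 0.1786, 0.0739]
orientation: [-179.9, 0.0, -82.5]
force: [1.8, 5.4, 3.7]
opening: 0.0001
gripper_force: 2.3
```

>>> play_rows(
  plan=[
    [0.1,0,0,0,0,0],
    [0.1,0,0,0,0,0],
    [0,0,0,0,0,0],
  ],
)

```text
clock: 6.43
tool_pos: [0.5339, 0.1766, 0.0738]
orientation: [-179.9, 0.0, -82.5]
force: [1.4, 5.0, 3.9]
opening: -0.0001
gripper_force: 2.3
```

>>> play_rows(
  plan=[
    [0.1,0,0,0,0,0],
    [0.1,0,0,0,0,0],
    [0,0,0,0,0,0],
  ],
)

```text
clock: 6.68
tool_pos: [0.5341, 0.1745, 0.0737]
orientation: [-179.9, 0.0, -82.5]
force: [1.2, 4.6, 2.4]
opening: 0.0005
gripper_force: 2.3
```

>>> play_rows(
  plan=[
    [0.1,0,0,0,0,0],
    [0.1,0,0,0,0,0],
    [0,0,0,0,0,0],
  ],
)

```text
clock: 6.93
tool_pos: [0.5343, 0.1725, 0.0737]
orientation: [-180.0, 0.0, -82.5]
force: [1.7, 4.6, 2.3]
opening: 0.0005
gripper_force: 2.3
```

>>> play_rows(
  plan=[
    [0.1,0,0,0,0,0],
    [0.1,0,0,0,0,0],
    [0,0,0,0,0,0],
  ],
)

```text
clock: 7.18
tool_pos: [0.5346, 0.1705, 0.0737]
orientation: [-180.0, 0.0, -82.5]
force: [1.6, 5.2, 3.3]
opening: 0.0005
gripper_force: 2.2
```

>>> play_rows(
  plan=[
    [0.1,0,0,0,0,0],
    [0.1,0,0,0,0,0],
    [0,0,0,0,0,0],
  ],
)

```text
clock: 7.43
tool_pos: [0.5347, 0.1702, 0.0737]
orientation: [-179.9, 0.1, -82.5]
force: [-1.9, 13.5, 2.3]
opening: 0.0002
gripper_force: 6.6
```

>>> play_rows(
  plan=[
    [0.1,0,0,0,0,0],
    [0.1,0,0,0,0,0],
    [0,0,0,0,0,0],
  ],
)

```text
clock: 7.68
tool_pos: [0.5349, 0.17, 0.0737]
orientation: [-179.9, 0.3, -82.5]
force: [-5.7, 22.1, 3.4]
opening: 0.0006
gripper_force: 11.4
```

>>> play_rows(
  plan=[
    [-1.0,0,0,0,0,0],
    [-1.0,0,0,0,0,0],
    [0,0,-2.5,0,0,0],
    [0,0,-3.3,0,0,0],
    [0,0,-3.3,0,0,0],
    [0,0,-3.0,0,0,0],
    [2.0,0,-0.5,0,0,0],
    [3.0,0,0,0,0,0],
    [3.0,0,0,0,0,0],
    [3.0,0,0,0,0,0],
    [2.5,0,0,0,0,0],
    [1.5,0,0,0,0,0],
    [0,0,0,0,0,0],
    [0,0,0,0,0,0],
  ],
  grip=8.7,
)

```text
clock: 8.85
tool_pos: [0.5508, 0.0361, 0.1987]
orientation: [179.8, -0.1, -82.6]
force: [-0.3, -0.2, -0.1]
opening: 0.0852
gripper_force: 0.0
```

Run:
```python
from h import *
o=get_obs();print(o['clock'],o['tool_pos'],o['orientation'])
s=snap('wrist','w2.png')
im=s['frame'][:,:,::-1]
g=proj(s,[.560,-.018,.079]);print(g)
for t in ['axle','hole_nominal','press']: print(t,[(np.round(d['position'],3).tolist(),round(d['score'],2)) for d in spot_point('wrist',t)][:3])
u,v=int(g[0]),int(g[1]);x0=max(0,u-80);y0=max(0,v-60);print(x0,y0)
cv2.imwrite('pics/w2c.png',cv2.resize(im[y0:y0+120,x0:x0+160],None,fx=5,fy=5,interpolation=cv2.INTER_CUBIC))
```

```text
8.85 [0.55076603 0.03614129 0.19872763] [ 1.79845824e+02 -5.17397532e-02 -8.26070660e+01]
[312.59266562 160.52668389]Traceback (most recent call last):
  File "<stdin>", line 6, in <module>
ValueError: it knows: clip, clip_grip, clip_hug, clip_tip, cup, hole_nominal, ink_jar, press, stand, tape
```

Run:
```python
from h import *
s=snap('wrist','w2.png');im=s['frame'][:,:,::-1];print(s['position'],s['attitude'])
cv2.imwrite('pics/w2c.png',cv2.resize(im[100:220,232:392],None,fx=5,fy=5,interpolation=cv2.INTER_CUBIC))
```

```text
[ 0.56162485 -0.0404662   0.33763122] [ 1.63302571e+02 -1.62479140e-01 -1.72545141e+02]
```

View pics/w2c.png

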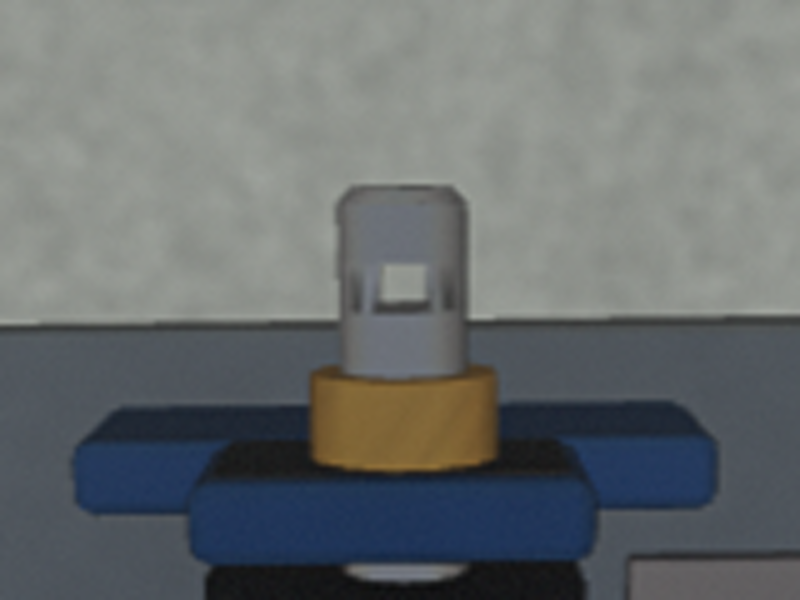

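The close-up shows the cross hole clear of the brass bush, centred at crop (404,287), which is full-frame pixel (312.8,157.5). The axle's end is at crop row 186 and the shank spans columns 340 to 468.

Run:
```python
from h import *
s=snap('wrist')
print('hole',ray(s,312.8,157.5,.079), 'end',ray(s,312.8,137.4,.070),'shank mid',ray(s,232+404/5,170,.07))
# bed corners check: far edge line left/right at bed z
print(ray(s,232,100+324/5,.012),ray(s,392,100+316/5,.012))
```

```text
hole [ 0.56072009 -0.01858588  0.079     ] end [ 0.56241949 -0.03129528  0.07      ] shank mid [ 0.55957546 -0.00927079  0.07      ]
[0.62801568 0.00200493 0.012     ] [ 0.49283775 -0.01713802  0.012     ]
```

>>> play_rows(
  plan=[
    [3.5,-0.4,0,0,0,0],
    [4.0,-0.5,0,0,0,0],
    [4.0,-0.5,0,0,0,0],
    [4.0,-0.5,0,0,0,0],
    [4.0,-0.5,0,0,0,0],
    [3.0,-0.5,0,0,0,0],
    [1.0,0,0,0,0,0],
    [0,0,0,0,0,0],
    [0,0,0,0,0,0],
  ],
)

```text
clock: 9.75
tool_pos: [0.6111, -0.1914, 0.1989]
orientation: [179.9, 0.0, -82.5]
force: [0.4, 0.1, -0.5]
opening: 0.0872
gripper_force: 0.0
```

Run:
```python
from h import *
o=get_obs();print(o['clock'],o['tool_pos'],o['orientation'],o['opening'])
s=snap('wrist','w3.png')
for t in ['stand','clip_grip','clip_hug']: print(t,[(np.round(d['position'],3).tolist(),round(d['score'],2)) for d in spot_point('wrist',t)][:3])
```

```text
9.75 [ 0.61108058 -0.19140767  0.19890257] [ 1.79930868e+02  2.03843509e-02 -8.25072868e+01] 0.08724760345141866
stand [([0.62, -0.279, -0.0], 0.61)]
clip_grip [([0.613, -0.172, 0.018], 0.94), ([0.624, -0.274, 0.08], 0.69), ([0.748, -0.229, 0.016], 0.58)]
clip_hug [([0.749, -0.282, 0.013], 0.82), ([0.577, -0.129, 0.009], 0.67)]
```

View pics/w3.png

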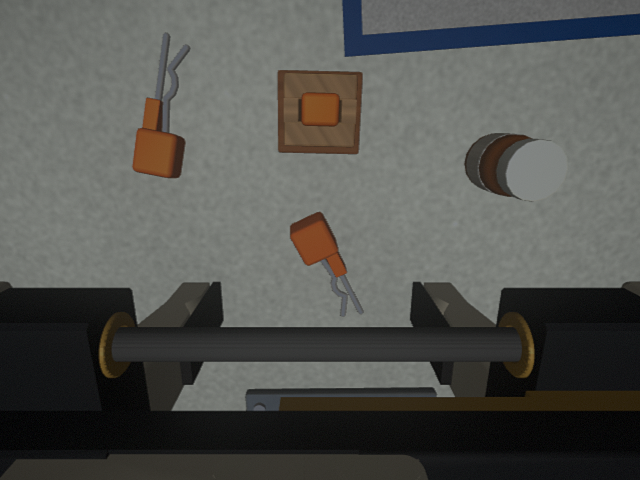

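The view shows the stand at pixels (278–362, 71–154), with the orange grip at (320,109) and the slot running horizontally. The fingers, which close along the image's x, are already lined up with the clip's x. The ink jar at (530,168) and the loose look-alike at (314,240) stay clear.

Run:
```python
from h import *
s=snap('wrist');im=s['frame'];print(s['position'])
hsv=cv2.cvtColor(im,cv2.COLOR_RGB2HSV)
sub=np.zeros(im.shape[:2],np.uint8);sub[60:165,265:375]=1
for name,m,zz in (('grip',(hsv[...,1]>215)&(hsv[...,0]<15),.090),('wood',(hsv[...,1]>75)&(hsv[...,0]<25),.064)):
    m=(m&(sub>0)).astype(np.uint8);m=cv2.morphologyEx(m,cv2.MORPH_OPEN,np.ones((3,3)))
    cs,_=cv2.findContours(m,0,2);c=max(cs,key=cv2.contourArea)
    r=cv2.minAreaRect(c);b=cv2.boxPoints(r);print(name,r,m.sum())
    w=np.array([ray(s,*p,zz)[:2] for p in b]);print(w.round(4).tolist(),w.mean(0).round(4))
    for i in range(4):
        e=w[(i+1)%4]-w[i];print(np.linalg.norm(e).round(4),(np.degrees(np.arctan2(e[1],e[0]))%90).round(2))
print(ray(s,*[320,109],.09))
```

```text
[ 0.62185878 -0.26780192  0.33850342]Traceback (most recent call last):
  File "<stdin>", line 7, in <module>
ValueError: max() iterable argument is empty
```

```bash
cat > seg.py <<'E'
from h import *
s=snap('wrist');im=s['frame'];hsv=cv2.cvtColor(im,cv2.COLOR_RGB2HSV)
print(hsv[105,320],hsv[120,320],hsv[85,320],hsv[150,300],hsv[60,270])
sub=np.zeros(im.shape[:2],np.uint8);sub[60:165,265:375]=1
for name,m,zz in (('grip',(hsv[...,1]>0.85*hsv[105,320,1])&(hsv[...,2]>60),.090),('foot',(hsv[...,1]>75),.01)):
    m=(m&(sub>0)).astype(np.uint8);m=cv2.morphologyEx(m,cv2.MORPH_OPEN,np.ones((3,3)))
    cs,_=cv2.findContours(m,0,2);c=max(cs,key=cv2.contourArea)
    r=cv2.minAreaRect(c);b=cv2.boxPoints(r);print(name,r,m.sum())
    w=np.array([ray(s,*p,zz)[:2] for p in b]);print(w.round(4).tolist(),w.mean(0).round(4))
    for i in range(2):
        e=w[(i+1)%4]-w[i];print(np.linalg.norm(e).round(4),(np.degrees(np.arctan2(e[1],e[0]))%90).round(2))
E
python3 seg.py
```

```text
[ 14 182 129] [ 13 187 123] [ 15 104 105] [ 12 142  79] [ 48  10 123]
grip ((321.09503173828125, 107.5045394897461), (37.338645935058594, 32.391868591308594), 2.7263107299804688) 1183
[[0.631, -0.2676], [0.6324, -0.2867], [0.6094, -0.2887], [0.6075, -0.2697]] [ 0.6201 -0.2782]
0.0191 4.14
0.0231 5.08
foot ((319.7404479980469, 110.62155151367188), (83.53665924072266, 81.94742584228516), 1.468800663948059) 6741
[[0.6521, -0.2423], [0.657, -0.3064], [0.5903, -0.3137], [0.5813, -0.2499]] [ 0.6202 -0.2781]
0.0643 4.41
0.0671 6.28
```

>>> play_rows(
  plan=[
    [2.0,0,0,0,0,0],
    [3.0,0.25,0,0,0,0],
    [2.7,0,0,0,0,0],
    [1.0,0,0,0,0,0],
    [0,0,1.0,0,0,2.5],
    [0,0,2.5,0,0,0],
    [0,0,2.5,0,0,0],
    [0,0,2.0,0,0,0],
    [0,0,0,0,0,0],
    [0,0,0,0,0,0],
  ],
)

```text
clock: 10.88
tool_pos: [0.6198, -0.2778, 0.119]
orientation: [179.9, 0.0, -84.9]
force: [-0.6, 0.8, 0.6]
opening: 0.0869
gripper_force: 0.0
```

Run:
```python
from h import *
o=get_obs();print(o['tool_pos'],o['orientation'])
```

```text
[ 0.6197599  -0.2777636   0.11899345] [ 1.79872843e+02  1.79600693e-02 -8.49275740e+01]
```

>>> play_rows(
  plan=[
    [0,0,1.6,0,0,0],
    [0,0,1.0,0,0,0],
    [0,0,0.6,0,0,0],
    [0,0,0,0,0,0],
    [0,0,0,0,0,0],
  ],
)

```text
clock: 11.3
tool_pos: [0.6204, -0.2783, 0.0881]
orientation: [-180.0, -0.0, -85.0]
force: [0.5, 0.0, 0.0]
opening: 0.0869
gripper_force: 0.0
```

>>> play_rows(
  plan=[
    [0,0,0,0,0,0],
    [0,0,0,0,0,0],
    [0,0,0,0,0,0],
    [0,0,0,0,0,0],
    [0,0,0,0,0,0],
    [0,0,0,0,0,0],
    [0,0,0,0,0,0],
    [0,0,0,0,0,0],
    [0,0,0,0,0,0],
  ],
  grip=1.5,
)

```text
clock: 12.05
tool_pos: [0.6202, -0.2783, 0.0876]
orientation: [180.0, 0.0, -85.0]
force: [0.0, -0.1, 0.5]
opening: 0.0325
gripper_force: 0.0
```

>>> play_rows(
  plan=[
    [0,0,0,0,0,0],
    [0,0,0,0,0,0],
    [0,0,0,0,0,0],
    [0,0,0,0,0,0],
    [0,0,0,0,0,0],
    [0,0,0,0,0,0],
  ],
)

```text
clock: 12.55
tool_pos: [0.6202, -0.2783, 0.0875]
orientation: [180.0, 0.0, -85.0]
force: [0.7, 0.9, -0.3]
opening: 0.0241
gripper_force: 29.9
```

>>> play_rows(
  plan=[
    [0,0,-1.0,0,0,0],
    [0,0,-2.0,0,0,0],
    [0,0,-3.0,0,0,0],
    [0,0,-3.0,0,0,0],
    [0,0,-1.5,0,0,0],
    [0,0,0,0,0,-2.8],
    [-2.0,0.2,0,0,0,0],
    [-3.5,0.25,0,0,0,0],
    [-3.5,0.25,0,0,0,0],
    [-3.5,0.25,0,0,0,0],
    [-3.5,0.25,0,0,0,0],
    [-3.5,0.25,0,0,0,0],
    [-3.5,0.25,0,0,0,0],
    [-2.5,0.2,0,0,0,0],
    [-1.0,0,0,0,0,0],
    [0,0,0,0,0,0],
    [0,0,0,0,0,0],
  ],
)

```text
clock: 13.97
tool_pos: [0.5655, -0.0181, 0.1933]
orientation: [-180.0, -0.0, -82.1]
force: [-0.3, -0.3, 0.5]
opening: 0.0238
gripper_force: 29.9
```

Run:
```python
from h import *
o=get_obs();print(o['clock'],o['tool_pos'],o['orientation'],o['opening'],o['gripper_force'],o['force'])
ims=[]
for c in ['scene','side','wrist']:
    s=snap(c,c+'4.png')
    for t in ['clip_grip','clip_hug','clip_tip','hole_nominal']: print(c,t,[(np.round(d['position'],3).tolist(),round(d['score'],2)) for d in spot_point(c,t) if d['position'][1]>-.08][:2])
    u,v=proj(s,[.561,-.018,.09]).astype(int);print(u,v)
    x0=min(max(u-50,0),540);y0=min(max(v-75,0),330)
    print(c,x0,y0);ims.append(cv2.resize(s['frame'][y0:y0+150,x0:x0+100,::-1],None,fx=2.6,fy=4*.65,interpolation=cv2.INTER_CUBIC))
cv2.imwrite('pics/m4.png',cv2.hconcat(ims))
```

```text
13.9667 [ 0.56547934 -0.01812638  0.19328485] [-1.79953826e+02 -4.55445073e-03 -8.20863332e+01] 0.023770005530439814 29.927363097667694 [-0.32959546 -0.27615276  0.5165467 ]
scene clip_grip [([0.562, -0.017, 0.18], 0.84)]
scene clip_hug [([0.556, -0.016, 0.137], 0.6)]
scene clip_tip [([0.564, -0.02, 0.114], 0.81), ([0.562, -0.018, 0.181], 0.65)]
scene hole_nominal []
273 240
scene 223 165
side clip_grip [([0.565, -0.015, 0.183], 0.82)]
side clip_hug [([0.559, -0.019, 0.14], 0.73), ([0.566, -0.017, 0.18], 0.73)]
side clip_tip [([0.559, -0.018, 0.112], 0.85)]
side hole_nominal [([0.565, -0.012, 0.07], 0.6)]
326 201
side 276 126
wrist clip_grip [([0.567, -0.016, 0.182], 0.6)]
wrist clip_hug [([0.559, -0.017, 0.142], 0.72)]
wrist clip_tip [([0.558, -0.016, 0.114], 0.9)]
wrist hole_nominal [([0.558, -0.01, 0.071], 0.78)]
322 247
wrist 272 172
```

View pics/m4.png

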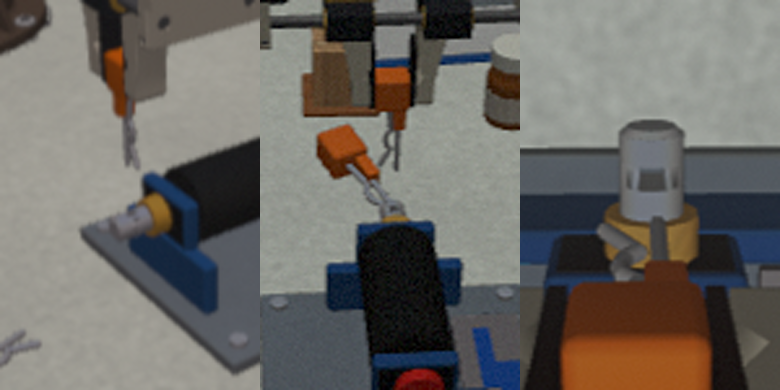

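The crops show the clip held upright with its straight leg on the world −x side. In the wrist view the tip is at about pixel (325,257) and the cross hole at (323,241).

Run:
```python
from h import *
s=snap('wrist')
t=ray(s,325.1,257.6,.1158);h=ray(s,323.2,240.8,.079);print('tip',t,'hole',h)
d=h-t;y=np.radians(-82.1);print('tool shift mm',1e3*(d[0]*np.cos(y)+d[1]*np.sin(y)),1e3*(d[0]*np.sin(y)-d[1]*np.cos(y)))
b=s['frame'][172:290,290:360,::-1];cv2.imwrite('pics/w5.png',cv2.resize(b,None,fx=5,fy=5,interpolation=cv2.INTER_CUBIC))
```

```text
tip [ 0.56007873 -0.01979049  0.1158    ] hole [ 0.56044446 -0.01899788  0.079     ]
tool shift mm -0.7348199299545813 -0.47119463657110383
```

View pics/w5.png

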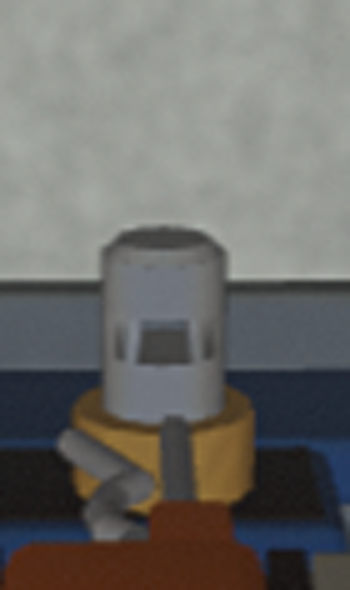

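The hole is at crop (165,342) and the tip at (175,417), so only about a 1 mm correction is needed. I'll lower the clip to just above the axle and look again.

>>> play_rows(
  plan=[
    [-0.1,-0.05,1.0,0,0,0],
    [0,0,1.0,0,0,0],
    [0,0,0.6,0,0,0],
    [0,0,0.3,0,0,0],
    [0,0,0,0,0,0],
    [0,0,0,0,0,0],
  ],
)

```text
clock: 15.27
tool_pos: [0.5656, -0.0173, 0.1632]
orientation: [180.0, -0.0, -82.2]
force: [-0.1, -0.2, -1.0]
opening: 0.0238
gripper_force: 29.9
```

Run:
```python
from h import *
o=get_obs();print(o['clock'],o['tool_pos'],o['orientation'],o['force'])
s=snap('wrist','w6.png');print(proj(s,[.5605,-.019,.079]))
b=s['frame'][220:338,290:360,::-1];cv2.imwrite('pics/w6c.png',cv2.resize(b,None,fx=5,fy=5,interpolation=cv2.INTER_CUBIC))
```

```text
15.2667 [ 0.56558446 -0.01734754  0.16321223] [ 1.79958834e+02 -1.54697091e-02 -8.21617669e+01] [-0.11516907 -0.2055878  -1.01591339]
[324.59183473 253.23172009]
```

View pics/w6c.png

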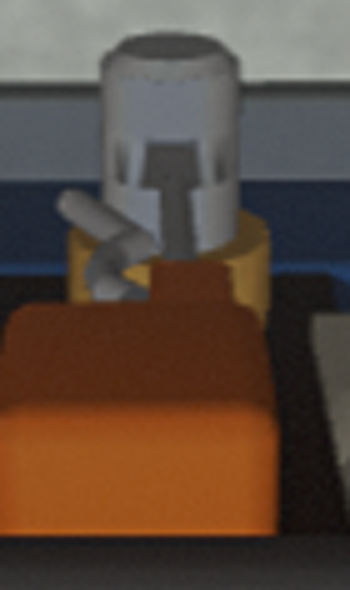

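The leg's tip now overlaps the hole: hole centre at crop (171,165), leg centreline at about column 179. I'll shift it about 0.8 mm and feel downward.

>>> play_rows(
  plan=[
    [0,-0.08,0,0,0,0],
    [0,0,0.2,0,0,0],
    [0,0,0.2,0,0,0],
    [0,0,0.2,0,0,0],
    [0,0,0,0,0,0],
    [0,0,0,0,0,0],
  ],
)

```text
clock: 15.82
tool_pos: [0.5663, -0.0173, 0.1574]
orientation: [180.0, -0.0, -82.2]
force: [-0.3, 0.5, 0.5]
opening: 0.0239
gripper_force: 29.9
```

>>> play_rows(
  plan=[
    [0,0,0.1,0,0,0],
    [0,0,0.1,0,0,0],
    [0,0,0,0,0,0],
    [0,0,0,0,0,0],
  ],
)

```text
clock: 16.15
tool_pos: [0.5664, -0.0172, 0.1555]
orientation: [180.0, -0.0, -82.2]
force: [0.1, -0.3, -0.2]
opening: 0.0239
gripper_force: 29.9
```

>>> play_rows(
  plan=[
    [0,0,0.1,0,0,0],
    [0,0,0.1,0,0,0],
    [0,0,0,0,0,0],
    [0,0,0,0,0,0],
  ],
)

```text
clock: 16.48
tool_pos: [0.5664, -0.0172, 0.1535]
orientation: [180.0, -0.0, -82.2]
force: [-0.1, 0.1, -0.2]
opening: 0.0239
gripper_force: 29.9
```

>>> play_rows(
  plan=[
    [0,0,0.1,0,0,0],
    [0,0,0.1,0,0,0],
    [0,0,0,0,0,0],
    [0,0,0,0,0,0],
  ],
)

```text
clock: 16.82
tool_pos: [0.5663, -0.0172, 0.1515]
orientation: [180.0, -0.0, -82.2]
force: [-0.1, 0.5, -0.2]
opening: 0.0238
gripper_force: 29.9
```

>>> play_rows(
  plan=[
    [0,0,0.1,0,0,0],
    [0,0,0.1,0,0,0],
    [0,0,0,0,0,0],
    [0,0,0,0,0,0],
  ],
)

```text
clock: 17.15
tool_pos: [0.5664, -0.0172, 0.1495]
orientation: [180.0, 0.0, -82.2]
force: [-0.3, -0.2, -0.4]
opening: 0.0239
gripper_force: 29.9
```

>>> play_rows(
  plan=[
    [0,0,0.1,0,0,0],
    [0,0,0.1,0,0,0],
    [0,0,0,0,0,0],
    [0,0,0,0,0,0],
  ],
)

```text
clock: 17.48
tool_pos: [0.5664, -0.0172, 0.1475]
orientation: [180.0, -0.0, -82.2]
force: [0.3, -0.2, -0.6]
opening: 0.0238
gripper_force: 29.9
```

>>> play_rows(
  plan=[
    [0,0,0.1,0,0,0],
    [0,0,0.1,0,0,0],
    [0,0,0,0,0,0],
    [0,0,0,0,0,0],
  ],
)

```text
clock: 17.82
tool_pos: [0.5664, -0.0172, 0.1455]
orientation: [180.0, -0.0, -82.2]
force: [-0.2, 0.6, -0.8]
opening: 0.0244
gripper_force: 29.9
```

>>> play_rows(
  plan=[
    [0,0,0.1,0,0,0],
    [0,0,0.1,0,0,0],
    [0,0,0,0,0,0],
    [0,0,0,0,0,0],
  ],
)

```text
clock: 18.15
tool_pos: [0.5664, -0.0172, 0.1435]
orientation: [180.0, -0.0, -82.2]
force: [-0.4, 0.5, -1.4]
opening: 0.0236
gripper_force: 29.9
```

>>> play_rows(
  plan=[
    [0,0,0.1,0,0,0],
    [0,0,0.1,0,0,0],
    [0,0,0,0,0,0],
    [0,0,0,0,0,0],
  ],
)

```text
clock: 18.48
tool_pos: [0.5667, -0.0171, 0.1416]
orientation: [-180.0, 0.0, -82.2]
force: [0.7, -0.1, -0.4]
opening: 0.0237
gripper_force: 29.9
```

>>> play_rows(
  plan=[
    [0,0,0.1,0,0,0],
    [0,0,0.1,0,0,0],
    [0,0,0,0,0,0],
    [0,0,0,0,0,0],
  ],
)

```text
clock: 18.82
tool_pos: [0.5666, -0.0172, 0.1396]
orientation: [-180.0, -0.0, -82.2]
force: [1.1, 1.0, 0.2]
opening: 0.0242
gripper_force: 29.9
```

>>> play_rows(
  plan=[
    [0,0,0.1,0,0,0],
    [0,0,0,0,0,0],
    [0,0,0,0,0,0],
  ],
)

```text
clock: 19.07
tool_pos: [0.5666, -0.0172, 0.1386]
orientation: [-180.0, 0.0, -82.2]
force: [1.6, 0.3, 0.4]
opening: 0.0239
gripper_force: 29.9
```

>>> play_rows(
  plan=[
    [0,0,0.1,0,0,0],
    [0,0,0,0,0,0],
    [0,0,0,0,0,0],
  ],
)

```text
clock: 19.32
tool_pos: [0.5666, -0.0172, 0.1376]
orientation: [-180.0, 0.0, -82.2]
force: [2.7, -0.4, 1.3]
opening: 0.0237
gripper_force: 29.9
```

>>> play_rows(
  plan=[
    [0,0,0.1,0,0,0],
    [0,0,0,0,0,0],
    [0,0,0,0,0,0],
  ],
)

```text
clock: 19.57
tool_pos: [0.5668, -0.0172, 0.1368]
orientation: [-180.0, -0.0, -82.2]
force: [2.9, -0.1, 3.1]
opening: 0.0233
gripper_force: 29.9
```

>>> play_rows(
  plan=[
    [0,0,0.1,0,0,0],
    [0,0,0,0,0,0],
    [0,0,0,0,0,0],
  ],
)

```text
clock: 19.82
tool_pos: [0.5667, -0.0172, 0.1356]
orientation: [-180.0, 0.0, -82.2]
force: [3.1, 0.5, 1.8]
opening: 0.0238
gripper_force: 29.9
```

>>> play_rows(
  plan=[
    [0,0,0.1,0,0,0],
    [0,0,0,0,0,0],
    [0,0,0,0,0,0],
  ],
)

```text
clock: 20.07
tool_pos: [0.5666, -0.0171, 0.1345]
orientation: [-180.0, 0.0, -82.2]
force: [3.1, 0.5, 1.8]
opening: 0.024
gripper_force: 29.9
```

>>> play_rows(
  plan=[
    [0,0,0.1,0,0,0],
    [0,0,0,0,0,0],
    [0,0,0,0,0,0],
  ],
)

```text
clock: 20.32
tool_pos: [0.5663, -0.0171, 0.1331]
orientation: [180.0, 0.0, -82.2]
force: [5.0, -0.3, -0.6]
opening: 0.0239
gripper_force: 29.9
```

>>> play_rows(
  plan=[
    [0,0,0.1,0,0,0],
    [0,0,0,0,0,0],
    [0,0,0,0,0,0],
  ],
)

```text
clock: 20.57
tool_pos: [0.5663, -0.0172, 0.1322]
orientation: [180.0, 0.0, -82.2]
force: [4.7, 1.4, 0.5]
opening: 0.0234
gripper_force: 29.9
```

>>> play_rows(
  plan=[
    [0,0,0.1,0,0,0],
    [0,0,0,0,0,0],
    [0,0,0,0,0,0],
  ],
)

```text
clock: 20.82
tool_pos: [0.5663, -0.0172, 0.1313]
orientation: [180.0, 0.0, -82.2]
force: [5.0, 0.0, -1.3]
opening: 0.0238
gripper_force: 29.9
```

>>> play_rows(
  plan=[
    [0,0,0.1,0,0,0],
    [0,0,0,0,0,0],
    [0,0,0,0,0,0],
  ],
)

```text
clock: 21.07
tool_pos: [0.5662, -0.0172, 0.1302]
orientation: [180.0, 0.0, -82.2]
force: [5.6, 0.4, -1.1]
opening: 0.0237
gripper_force: 29.9
```

>>> play_rows(
  plan=[
    [0,0,0.1,0,0,0],
    [0,0,0.1,0,0,0],
    [0,0,0,0,0,0],
  ],
)

```text
clock: 21.32
tool_pos: [0.5663, -0.0172, 0.1282]
orientation: [180.0, 0.0, -82.2]
force: [4.9, -0.5, -2.4]
opening: 0.0238
gripper_force: 29.9
```

>>> play_rows(
  plan=[
    [0,0,0.1,0,0,0],
    [0,0,0.1,0,0,0],
    [0,0,0,0,0,0],
  ],
)

```text
clock: 21.57
tool_pos: [0.566, -0.0172, 0.1261]
orientation: [180.0, 0.0, -82.2]
force: [5.5, 0.7, -2.8]
opening: 0.024
gripper_force: 29.9
```

>>> play_rows(
  plan=[
    [0,0,0.1,0,0,0],
    [0,0,0.1,0,0,0],
    [0,0,0,0,0,0],
  ],
)

```text
clock: 21.82
tool_pos: [0.5659, -0.0173, 0.124]
orientation: [179.9, 0.0, -82.2]
force: [3.5, 0.4, -2.7]
opening: 0.0241
gripper_force: 29.9
```

>>> play_rows(
  plan=[
    [0,0,0.1,0,0,0],
    [0,0,0.1,0,0,0],
    [0,0,0,0,0,0],
  ],
)

```text
clock: 22.07
tool_pos: [0.566, -0.0173, 0.1223]
orientation: [180.0, -0.0, -82.2]
force: [3.0, 0.6, -1.6]
opening: 0.0239
gripper_force: 29.9
```

>>> play_rows(
  plan=[
    [0,0,0.1,0,0,0],
    [0,0,0,0,0,0],
    [0,0,0,0,0,0],
  ],
)

```text
clock: 22.32
tool_pos: [0.5665, -0.0172, 0.1217]
orientation: [-180.0, -0.0, -82.2]
force: [3.1, 0.1, 0.5]
opening: 0.0238
gripper_force: 29.9
```

>>> play_rows(
  plan=[
    [0,0,0.07,0,0,0],
    [0,0,0,0,0,0],
    [0,0,0,0,0,0],
  ],
)

```text
clock: 22.57
tool_pos: [0.5668, -0.0172, 0.1212]
orientation: [-180.0, -0.0, -82.2]
force: [3.1, 1.0, 3.7]
opening: 0.0236
gripper_force: 29.9
```

>>> play_rows(
  plan=[
    [0,0,0.05,0,0,0],
    [0,0,0,0,0,0],
    [0,0,0,0,0,0],
  ],
)

```text
clock: 22.82
tool_pos: [0.5669, -0.0171, 0.1208]
orientation: [-179.9, -0.0, -82.2]
force: [4.2, 0.6, 4.3]
opening: 0.0238
gripper_force: 29.9
```

The force is starting to rise, so the shoulder is at the stop. I'll open the gripper and retreat upward.

>>> play_rows(
  plan=[
    [0,0,0,0,0,0],
    [0,0,0,0,0,0],
    [0,0,0,0,0,0],
    [0,0,0,0,0,0],
    [0,0,0,0,0,0],
    [0,0,0,0,0,0],
    [0,0,0,0,0,0],
    [0,0,0,0,0,0],
  ],
  grip=7,
)

```text
clock: 23.48
tool_pos: [0.5663, -0.0172, 0.1202]
orientation: [180.0, -0.0, -82.2]
force: [-0.1, -0.5, 0.2]
opening: 0.0685
gripper_force: 0.0
```

>>> play_rows(
  plan=[
    [0,0,-1.0,0,0,0],
    [0,0,-2.0,0,0,0],
    [0,0,-3.0,0,0,0],
    [0,0,-3.0,0,0,0],
    [0,0,-2.0,0,0,0],
    [0,0,0,0,0,0],
    [0,0,0,0,0,0],
  ],
)

```text
clock: 24.07
tool_pos: [0.567, -0.017, 0.2325]
orientation: [-179.8, 0.0, -82.2]
force: [0.2, -1.0, -0.8]
opening: 0.07
gripper_force: 0.0
```

Run:
```python
from h import *
o=get_obs();print(o['clock'],o['tool_pos'],o['opening'],o['force'])
ims=[]
for c in ['scene','side','wrist']:
    s=snap(c,c+'7.png')
    for t in ['clip_grip','clip_hug','clip_tip']: print(c,t,[(np.round(d['position'],3).tolist(),round(d['score'],2)) for d in spot_point(c,t) if d['position'][1]>-.08][:2])
    u,v=proj(s,[.561,-.018,.09]).astype(int)
    x0=min(max(u-50,0),540);y0=min(max(v-75,0),330)
    ims.append(cv2.resize(s['frame'][y0:y0+150,x0:x0+100,::-1],None,fx=2.6,fy=2.6,interpolation=cv2.INTER_CUBIC))
cv2.imwrite('pics/m7.png',cv2.hconcat(ims))
```

```text
24.0667 [ 0.56703768 -0.01701535  0.23248963] 0.06999417686531409 [ 0.21611187 -1.04870707 -0.80470147]
scene clip_grip [([0.563, -0.015, 0.109], 0.69)]
scene clip_hug [([0.56, -0.017, 0.068], 0.94)]
scene clip_tip [([0.564, -0.021, 0.042], 0.92)]
side clip_grip []
side clip_hug [([0.56, -0.019, 0.07], 0.48)]
side clip_tip [([0.561, -0.018, 0.07], 0.44)]
wrist clip_grip [([0.57, -0.011, 0.113], 0.75)]
wrist clip_hug [([0.562, -0.014, 0.069], 0.64)]
wrist clip_tip [([0.565, -0.018, 0.041], 0.65), ([0.571, -0.015, 0.11], 0.4)]
```

View pics/m7.png

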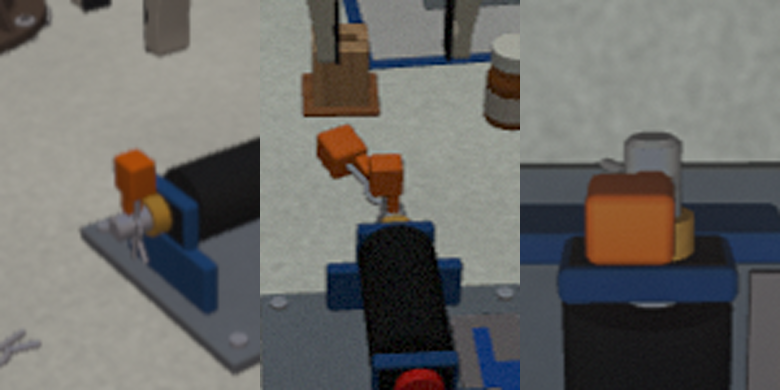

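The clip stands upright on the axle: grip at (385,175) in the middle panel, legs straddling the shank in the left panel, gripper clear above. The networks put clip_hug at z ≈ 0.069.

```bash
python3 -c "
from plant import *
print(close_job())"
```

```text
the job is handed in; nothing more can be done
None
```

The axle is pushed home, and the clip is down through the cross hole with its shoulder at the stop and its sprung leg around the shank. The gripper is open and clear, and the job was handed in at about 24 s with no verdict returned.

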